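# Eject the lead insert from the phantom

## Task

Swing the hold-down clamp right up off the phantom, then press the stand's pedal to push the flush insert up from below until it stands about 10 mm (a third of its height) proud; never push more than half of it out of its well before you have hold of it. Then grip the raised insert, draw it out and stand it upright in the shallow steel tray, let go, and leave everything else on the shelf where it is.

Things in the scene. Friction and masses are not known exactly. Their poses are not given: they have to be found in the camera images.
- stand: Fixed grey steel ejector stand, 104 x 104 x 62 mm, with a fixed white acrylic phantom cylinder on it (diameter 92 mm, 62 to 100 mm above the table). Origin: on the table under the axis of the phantom's well; z up. Clamp bracket on its +x side (foot out to x = 83 mm, two cheeks up to z = 130 mm at x = 51 to 69 mm); the pedal sticks out on its -y side.
- well_mouth (a point): Centre of the well's mouth, 100 mm up, in the phantom's top. Well: upright, diameter 34 mm, floor 30 mm down, with a 22 mm ejector hole through that floor. Below it an unseen pin, linked to the pedal, rises about 1 mm per mm the pad's centre goes down. First it has a free play of 2 to 24 mm before it meets the insert: different every time, not visible.
- pedal_pad (a point): Centre of the top of the pedal's pad (38 mm along the stand's x, 28 along its y), about 98 mm from the well's axis, 70 mm up at the start. Moves down 41 mm to its stop, swinging about a pivot (along the stand's x) 45 mm up and 45 mm from the well's axis; slopes 21 deg at each end. By friction it takes 4 to 6 N to move free, 14 to 22 N once the pin lifts the insert; stays where left.
- clamp (a joint): Hold-down clamp, rad: 0 to 0.1 at the start = down, rubber foot just above the insert; 1.5 = fully up. Pivot along the stand's y at its x = 60 mm, z = 120 mm. At 0 the nose (54 mm long, 12 wide) points to the stand's -x and the handle, a 9 mm rod, stands upright: pushed to the stand's +x and down it raises the nose. Friction about 3 N at the knob: stays where it is left.
- clamp_knob (a point): Centre of the black ball knob, diameter 18 mm, on the end of the clamp's handle, 60 mm from the pivot; 180 mm above the table when the clamp is down.
- insert: Dull grey lead-cored cylinder, diameter 32 mm, height 30 mm, about 0.19 to 0.3 kg, held in the well by three small spring clips (8 to 13 N of drag in all), its top flush with the phantom's top at the start. Origin: centre of its underside; z along its axis, up.
- tray: Shallow open steel tray, fixed, 120 x 120 mm outside, walls 5 mm thick and 16 mm high, floor 5 mm thick, empty. Origin: centre of its underside on the table. It stands to the robot's left or right of the stand.
- vial_shield: Bystander: lead-lined vial shield, dark, diameter 60 mm, 80 mm tall, on the other side from the tray. Origin: centre of underside.
- ball_a: Bystander: lead ball weight with a flat foot, diameter 34 mm. Origin: centre of its foot.
- ball_b: Bystander: the other lead ball weight, the same. Origin: centre of its foot.
- loupe: Bystander: chrome magnifier loupe, diameter 44 mm, 46 mm tall. Origin: centre of underside.
- spare_phantom: Bystander: white acrylic phantom cylinder, diameter 60 mm, 58 mm tall. Origin: centre of underside.
- step_wedge: Bystander: aluminium step wedge, 90 x 35 mm, five steps 6 to 30 mm high. Origin: centre of underside.
Mind the look-alikes: they are no part of the job. What is shaped like the stand but blue or turquoise is not meant.

How it is judged:
By the outcome, as a careful person would: the job done as asked, in the order asked, and still so for the second after the job is handed in, with the robot touching nothing.
It also fails if it takes over 58 s, if anything falls off the work surface, if the arm or the gripper's body presses on something with over 40 N, if the wrist force passes 120 N, or if a joint passes its speed limit or range.

## Robot

A 7-joint arm with a two-finger parallel gripper is mounted at the origin on the work surface. World frame = base frame: x ahead of the robot, y to its left, z up, the work surface at z = 0. Lengths are in m, angles in rad, forces in N, time in s.
With the tool pointing down it reaches from about 0.425 to 0.925 m from the base axis. Payload 6.8 kg.
Tool frame: the origin (TCP) lies midway between the tips of the shut fingers; the grasp point (between the pads) lies 19 mm behind it; x points along the fingers, y is the direction in which the jaws open and shut, and the axes are right-handed (so a half turn about x gives the same grasp; the last joint's range is limited). The gripper opens to 85 mm and grips with 20 to 120 N. Pads are 22 mm wide; open, the fingers measure 114 mm over their backs; the gripper's body (76 mm by 85 mm) begins 54 mm behind the grasp point. The pads swing forward as they close: fully open they stand 13 mm farther back than shut.
Start: joints at [-1.271, 0.477, 0.022, 1.555, -0.011, 1.109, -0.083], TCP at [0.268, 0.62, 0.231] pointing down, gripper open.
Joint ranges: [-2.96, 2.96], [-0.34, 2.1], [-1.41, 1.46], [0.24, 2.44], [-1.37, 4.51], [0.17, 1.92], [-2.96, 2.96]. Speed limits (rad/s): [2.39, 2.39, 3.14, 3.14, 3.14, 3.14, 3.14].

## Interface

Orientations are given as a rotation vector (axis times angle).
In Python, from bench import r, viewer, nets gives the robot as it stands.
- The arm moves only by the shell command python3 -m pendant 'ROWS' [FORCE]. ROWS is JSON, one flat list of numbers, 5 for each row, row after row: the finger opening in mm, from 0 to 85.4, then the shift along the tool's x, y, z in mm, then the turn about the tool's x in rad. A call has 1 to 20 rows; each row shifts and turns the commanded pose from where the row before left it, along the tool's axes as they then stand; what a row does not reach is not made up. A row lasts 1/8 s, in which the tool goes at most 62.5 mm and 10.7 degrees, less where a joint would pass 70% of its speed; a pose out of reach is approached as far as the arm can. A call with a gripper value outside its range is refused whole. The fingers move at their own pace and stop on an object; FORCE is the grip in N (left out, the last holds). Time passes only in rows, so rows that do not move let the fingers close. It gives the time, the measured TCP pose, the force and the opening at its end, in the units of the state.
- r.get_obs(): the state, without advancing time (a new reading comes with each control period).
- viewer.grab_frame(name): name is "scene" or "top" or "wrist"; returns (picture, depth): 420x560x3 uint8, red, green, blue; 420x560 float32, m along the optical axis (not along the pixel's ray), 0 where there is no reading.
- viewer.calibration(name): a dict with "mtx" (3x3 intrinsics, pixels), "world_to_cam" (4x4, takes a point from world to camera coordinates). Camera axes: x right, y up, looking along -z (the intrinsics and any distortion apply to the point x, -y, -z); pixel columns grow to the right and rows downward; lengths in m; the calibration is good to about 2 mm. A picture is of the moment at which its call begins: read the wrist's pose just before it. calibration takes no time and is no camera call; for the wrist camera it gives the pose at the moment of the call.
- r.hand_in(): hands the job in, once; it reports no verdict.
Trained networks look in the newest picture that a camera, given by its name, has taken for a name from the list of things; names that differ only in an ending like _2 or _b are one class to them, and where a whole thing is asked for, a point or a joint stands for the part that bears it (a point fixed in the world has none). Each returns a list of dicts, best first, with "score" (0 to 1); they miss things now and then, are a little off and sometimes report something else, mostly with a low value. They report only what shows in the picture. A call takes as long as a camera call. They do not tell look-alikes from the thing itself.
- nets.look_for(name, camera): "location" ([x, y, z] in m, in world coordinates, good to about 4 mm: the middle of the surface that is visible of it).
- nets.silhouettes(name, camera): "mask" (420x560 bool, what is visible of it).
The state is a dict: "clock": time; "joints": joint angles; "qvel": joint speeds; "tau": joint torques, N m; "tcp_pos": TCP position; "orientation": TCP orientation; "contact_force": force on the tool from outside, world axes, zero at the start; "moment": the same for the moment, N m; "grip_width": finger opening in m.
Only numpy, scipy, OpenCV 4.12 (cv2) and the standard library are available. Lean on these libraries where they do the work, as an engineer would, in place of code of your own. Each camera call takes 0.05 s, during which the arm holds its last target. There are 200 camera calls.

## Working session

There is one attempt and no reset: what is moved stays moved. The work goes in short steps, Python scripts to look and compute and a shell command to move; the robot and the scene stay as the last step left them, time stands still between calls to the robot, and variables do not carry over. Pictures are saved under pics/ and viewed, about 8 in all and at most 12, crops included, and the job is handed in when it is done.

```bash
ls; mkdir -p pics; cat > h.py <<'E'
from bench import r, viewer, nets
import numpy as np, cv2
from scipy.spatial.transform import Rotation as R
def cloud(n):
    im,d=viewer.grab_frame(n); c=viewer.calibration(n); K=np.array(c["mtx"]);T=np.linalg.inv(np.array(c["world_to_cam"]))
    v,u=np.mgrid[:420,:560]; x=(u-K[0,2])/K[0,0]*d; y=(v-K[1,2])/K[1,1]*d
    P=np.stack([x,-y,-d,np.ones_like(d)],-1)@T.T
    P=P[...,:3]; P[d==0]=np.nan
    return im,P
def save(im,n): cv2.imwrite("pics/"+n+".png",im[...,::-1])
E
python3 - <<'E'
from h import *
o=r.get_obs(); print(o["clock"],o["tcp_pos"],R.from_rotvec(o["orientation"]).as_matrix().round(3).tolist())
a,P=cloud("scene"); b,Q=cloud("top")
np.savez("c0.npz",a=a,P=P,b=b,Q=Q)
save(a,"s0");save(b,"t0")
for n in ["stand","tray","insert","clamp_knob","pedal_pad","vial_shield","well_mouth"]:
    for c in ["scene","top"]:
        print(n,c,[(np.round(x["location"],3).tolist(),round(x["score"],2)) for x in nets.look_for(n,c)][:3])
print(viewer.calibration("top"),viewer.calibration("scene"))
E
```

```text
pics
0.0 [0.26751316 0.61908048 0.23034645] [[-0.001, 0.397, 0.918], [-0.002, 0.918, -0.397], [-1.0, -0.002, 0.0]]
stand scene [([0.304, 0.328, 0.067], 0.78), ([0.61, 0.025, 0.126], 0.73), ([0.378, 0.012, 0.063], 0.68)]
stand top [([0.336, -0.01, 0.099], 0.97), ([0.27, 0.316, 0.08], 0.89), ([0.551, 0.009, 0.101], 0.65)]
tray scene [([0.473, 0.28, 0.003], 0.6), ([0.785, 0.103, 0.057], 0.35)]
tray top [([0.474, 0.28, 0.006], 0.86)]
insert scene []
insert top []
clamp_knob scene [([0.398, -0.001, 0.123], 0.61), ([0.315, 0.339, 0.134], 0.56)]
clamp_knob top [([0.305, 0.332, 0.125], 0.72), ([0.38, 0.002, 0.127], 0.51), ([0.747, 0.256, 0.026], 0.39)]
pedal_pad scene [([0.28, 0.234, 0.066], 0.62), ([0.56, -0.073, 0.068], 0.52), ([0.339, -0.091, 0.065], 0.49)]
pedal_pad top [([0.277, 0.232, 0.069], 0.61), ([0.334, -0.095, 0.066], 0.51), ([0.615, 0.231, 0.026], 0.22)]
vial_shield scene [([0.454, -0.294, 0.06], 0.56)]
vial_shield top [([0.441, -0.303, 0.079], 0.86)]
well_mouth scene [([0.588, 0.036, 0.067], 0.98), ([0.297, 0.327, 0.066], 0.78), ([0.783, 0.102, 0.057], 0.7)]
well_mouth top [([0
[... 236 characters left out ...]
.        ]]), 'world_to_cam': array([[-0.00740752, -0.99973156, -0.02195302, -0.02130391],
       [ 0.98374839, -0.01122416,  0.17920132, -0.53674406],
       [-0.17939962, -0.02026881,  0.98356746, -1.23503987],
       [ 0.        ,  0.        ,  0.        ,  1.        ]])} {'mtx': array([[422.70018444,   0.        , 287.17940604],
       [  0.        , 422.70018444, 208.85388006],
       [  0.        ,   0.        ,   1.        ]]), 'world_to_cam': array([[-0.51020982,  0.86003714, -0.0046961 ,  0.31795964],
       [-0.60257856, -0.353568  ,  0.71546401,  0.18806598],
       [ 0.61366523,  0.36786653,  0.69863381, -1.4881362 ],
       [ 0.        ,  0.        ,  0.        ,  1.        ]])}
```

```bash
python3 - <<'E'
from h import *
z=np.load("c0.npz"); im=np.hstack([z["a"],z["b"]]); 
print(cv2.imwrite("pics/both.png",cv2.resize(im,(800,300))[...,::-1]))
b=z["b"];cv2.imwrite("pics/tbig.png",cv2.resize(b,(800,600))[...,::-1])
E
```

```text
True
```

View pics/tbig.png

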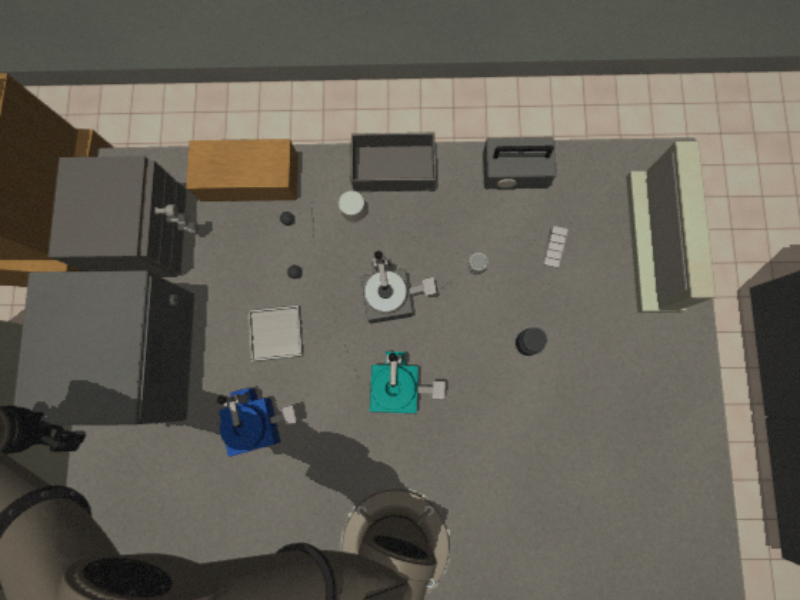

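View pics/s0.png

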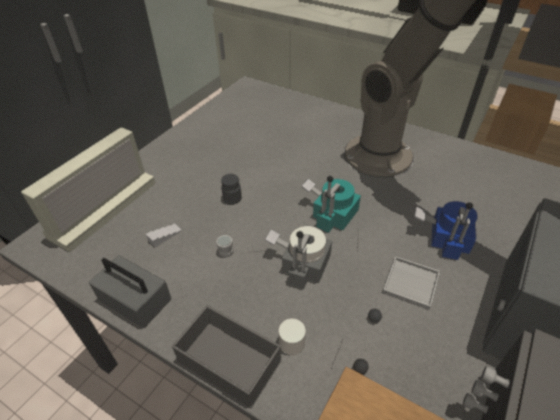

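The top view shows the real (grey/white) stand at 800x600 pixel (386,292). Its pedal is at (430,287), its clamp bracket and knob at (379,257), and the tray at (275,333). The blue and turquoise stands are decoys. Next I fit the stand's pose from depth.

```bash
python3 - <<'E'
from h import *
z=np.load("c0.npz")
for im,P in ((z["a"],z["P"]),(z["b"],z["Q"])):
    f=im.astype(int)
    near=(np.hypot(P[...,0]-.56,P[...,1]-.01)<.17)
    m=near&(abs(P[...,2]-.1)<.006)&(f.min(-1)>110)
    p=P[m]; (cx,cy),rad=cv2.minEnclosingCircle(p[:,:2].astype(np.float32)); print("phantom",len(p),cx,cy,rad,np.median(p[:,2]))
    m=near&(P[...,2]>.135); p=P[m]; print("high",len(p),np.nanmean(p,0),p[:,2].max() if len(p) else 0)
    m=near&(P[...,2]>.162); p=P[m]; print("knob",len(p),p.mean(0) if len(p) else 0)
    m=near&(P[...,1]<-.06)&(P[...,2]>.055); p=P[m]; print("pad",len(p),p.mean(0),p.min(0),p.max(0)); print(cv2.minAreaRect(p[:,:2].astype(np.float32)))
    m=near&(abs(P[...,2]-.062)<.005)&(P[...,1]>-.055); p=P[m]; print("standtop",len(p),cv2.minAreaRect(p[:,:2].astype(np.float32)))
    m=(np.hypot(P[...,0]-.475,P[...,1]-.28)<.09)&(P[...,2]>.012)&(P[...,2]<.03); p=P[m]; print("tray",len(p),cv2.minAreaRect(p[:,:2].astype(np.float32)))
E
```

```text
phantom 533 0.5489462018013 0.016661887988448143 0.04679151624441147 0.10223259219022851
high 161 [0.51407013 0.01464166 0.17139599] 0.1928657764972569
knob 110 [0.51140522 0.01427787 0.18182454]
pad 148 [ 0.56580674 -0.07799322  0.07096012] [ 0.54491418 -0.0959538   0.05619009] [ 0.58448293 -0.06096926  0.08012369]
((0.5636208653450012, -0.07719889283180237), (0.03860330209136009, 0.03342291712760925), 8.410737037658691)
standtop 596 ((0.5130549669265747, -0.0002974271774291992), (0.24285225570201874, 0.1261650025844574), 9.803019523620605)
tray 416 ((0.4684356451034546, 0.2809985876083374), (0.12728126347064972, 0.11990809440612793), 5.589957237243652)
phantom 511 0.5481137633323669 0.01588202267885208 0.04578814283013344 0.10037895090633064
high 65 [0.51650418 0.01281641 0.18091259] 0.19262797323399306
knob 56 [0.50238393 0.01084781 0.18639326]
pad 113 [ 0.56307223 -0.08047173  0.06942245] [ 0.54422107 -0.0971015   0.058646  ] [ 0.5831685  -0.06173243  0.07737111]
((0.5628858208656311, -0.0786328911781311), (0.037602342665195465, 0.035261835902929306), 6.465182781219482)
standtop 336 ((0.5095952749252319, 0.00032806396484375), (0.22887256741523743, 0.12113140523433685), 8.908909797668457)
tray 219 ((0.46768492460250854, 0.2790798246860504), (0.12081048637628555, 0.12059518694877625), 5.448001861572266)
```

```bash
python3 -m pendant '[60,-20,-30,39,0, 60,-20,-30,39,0, 60,-20,-30,39,0, 60,0,-30,39,0, 60,0,-30,39,0, 60,0,-30,39,0, 60,0,-30,39,0, 60,0,-30,39,0, 60,0,-30,39,0, 60,0,-30,39,0, 60,0,-30,39,0, 60,0,-30,39,0, 60,0,-29,39,0, 60,0,-29,39,0, 60,0,0,0,-0.142, 60,0,0,0,-0.142, 60,0,0,0,-0.142, 60,0,0,0,-0.142]'
python3 - <<'E'
from h import *
o=r.get_obs(); M=R.from_rotvec(o["orientation"]).as_matrix(); print(o["tcp_pos"],M.round(3).tolist())
im,P=cloud("wrist"); save(im,"w1"); b,Q=cloud("top"); a,S=cloud("scene")
np.savez("c1.npz",im=im,P=P,a=a,S=S,b=b,Q=Q)
for n,X in (("w",P),("t",Q),("s",S)):
    m=(np.hypot(X[...,0]-.61,X[...,1]-.025)<.05)&(X[...,2]>.165)&(X[...,2]<.2); p=X[m]
    print(n,len(p),p.mean(0) if len(p) else 0,p[:,2].max() if len(p) else 0)
for n in ["clamp_knob","tray","insert","well_mouth"]:
    print(n,[(np.round(x["location"],3).tolist(),round(x["score"],2)) for x in nets.look_for(n,"wrist")][:3])
E
```

```text
clock: 3.05
tcp_pos: [0.6031, 0.0194, 0.2913]
orientation: [-0.129, 1.567, 0.13]
contact_force: [0.4, 0.4, -0.9]
grip_width: 0.0597
[0.60314214 0.01940022 0.29133804] [[0.0, -0.164, 0.986], [0.0, 0.986, 0.164], [-1.0, 0.0, 0.0]]
w 462 [0.60813721 0.02608519 0.18607934] 0.1906287117620283
t 0 0 0
s 55 [0.6122813  0.02817456 0.18408053] 0.19254873162943742
clamp_knob [([0.622, -0.189, 0.047], 0.73), ([0.601, 0.023, 0.129], 0.68)]
tray [([0.471, 0.264, 0.006], 0.66)]
insert [([0.544, 0.016, 0.101], 0.57), ([0.556, 0.01, 0.099], 0.29)]
well_mouth [([0.557, 0.011, 0.101], 0.75)]
```

View pics/w1.png

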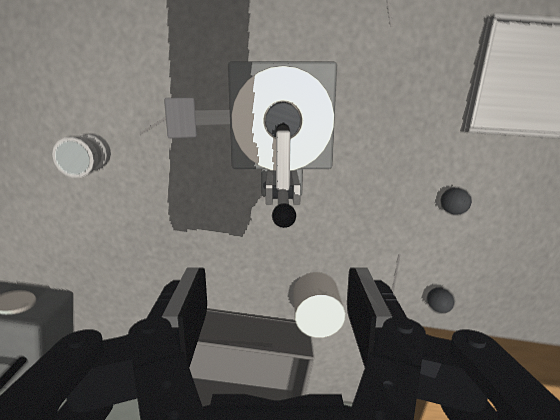

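The wrist view shows the stand well aligned with the tool: insert at pixel (283,120), knob at (284,215), pedal at (180,117) and tray at upper right. I'll refine these positions from this cloud.

```bash
python3 - <<'E'
from h import *
z=np.load("c1.npz"); P=z["P"]; 
f=z["im"].astype(int); v,u=np.mgrid[:420,:560]
m=(abs(P[...,2]-.1)<.006)&(np.hypot(u-283,v-118)<60); p=P[m][:,:2]
print("phantom",cv2.minEnclosingCircle(p.astype(np.float32)),np.median(P[m][:,2]))
m=(np.hypot(u-283,v-120)<17)&(f.max(-1)<110)&(abs(P[...,2]-.1)<.01);print("insert",m.sum(),cv2.minEnclosingCircle(P[m][:,:2].astype(np.float32)),np.median(P[m][:,2]))
m=(np.hypot(u-284,v-215)<14)&(P[...,2]>.16);p=P[m]
A=np.c_[2*p,np.ones(len(p))];s=np.linalg.lstsq(A,(p**2).sum(1),rcond=None)[0];print("knob",s[:3],np.sqrt(s[3]+s[:3]@s[:3]))
m=(abs(u-180)<25)&(abs(v-117)<25)&(P[...,2]>.05);print("pad",P[m].mean(0),cv2.minAreaRect(P[m][:,:2].astype(np.float32)))
m=(P[...,2]>.04)&(abs(P[...,2]-.062)<.006)&(np.hypot(u-283,v-118)<90)&(u>215);print("stand",cv2.minAreaRect(P[m][:,:2].astype(np.float32)))
E
```

```text
phantom ((0.5531503558158875, 0.0172767024487257), 0.04950922355055809) 0.10032121498635443
insert 723 ((0.5494714379310608, 0.016701707616448402), 0.015068861655890942) 0.10035226883801779
knob [0.61108446 0.02664254 0.17626453] 0.012271782831767846
pad [ 0.56500714 -0.07884813  0.06936461] ((0.5652199983596802, -0.07721155881881714), (0.03769059479236603, 0.036231838166713715), 9.322638511657715)
stand ((0.5652632713317871, 0.011798672378063202), (0.133448526263237, 0.11839160323143005), 9.55931568145752)
```

```bash
python3 -m pendant '[60,20,6,7,0, 60,40,0,0,0, 60,40,0,0,0, 60,28,0,0,0, 60,0,0,0,0, 10,0,0,0,0, 10,0,0,0,0, 10,0,0,0,0, 10,0,0,0,0, 10,0,0,0,0]' 25
```

```text
clock: 4.65
tcp_pos: [0.6102, 0.0258, 0.1647]
orientation: [-0.126, 1.564, 0.125]
contact_force: [0.4, -2.7, 7.3]
grip_width: 0.016
```

```bash
python3 -m pendant '[10,1,0,8.9,0, 10,2.2,0,8.7,0, 10,3.6,0,8.3,0, 10,4.7,0,7.6,0, 10,0,0,0,0]'
```

```text
clock: 5.28
tcp_pos: [0.6436, 0.0312, 0.1525]
orientation: [-0.126, 1.564, 0.125]
contact_force: [2.3, -2.8, 1.6]
grip_width: 0.0158
```

```bash
python3 -m pendant '[10,5.8,0,6.9,0, 10,6.8,0,5.9,0, 10,7.6,0,4.8,0, 10,8.2,0,3.7,0, 10,8.7,0,2.3,0, 10,7.5,0,1,0, 10,0,0,0,0]'
python3 - <<'E'
from h import *
im,P=cloud("wrist"); save(im,"w2")
E
```

```text
clock: 6.15
tcp_pos: [0.6683, 0.0352, 0.1076]
orientation: [-0.126, 1.563, 0.125]
contact_force: [6.1, -2.5, -0.9]
grip_width: 0.0156
```

View pics/w2.png

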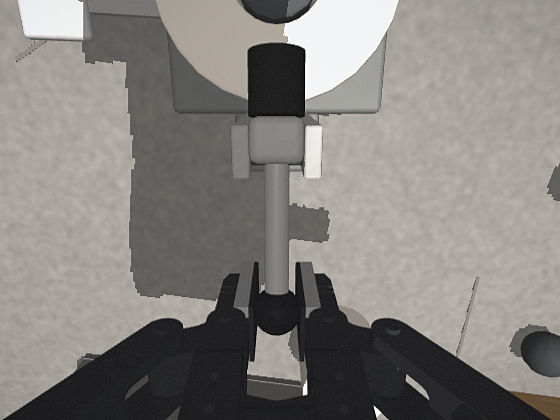

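The picture shows the handle lying out level, with the knob between the pads at (278,312) and the nose upright on the bracket. I'll press a little further against the stop, then let go.

```bash
python3 -m pendant '[10,2,0,0,0, 10,2,0,0,0]'; python3 -m pendant '[40,0,0,0,0, 40,0,0,0,0, 40,0,0,0,0, 40,-40,0,0,0, 40,-50,0,0,0]'
```

```text
clock: 6.45
tcp_pos: [0.6686, 0.0353, 0.1046]
orientation: [-0.126, 1.562, 0.125]
contact_force: [4.9, -1.7, 4.6]
grip_width: 0.0157
clock: 7.08
tcp_pos: [0.6651, 0.036, 0.1927]
orientation: [-0.126, 1.571, 0.126]
contact_force: [0.6, 0.3, 0.5]
grip_width: 0.0401
```

```bash
python3 -m pendant '[0,-30,0,0,0, 0,0,-32,-39,0, 0,0,-32,-39,0, 0,0,-33,-39,0, 0,0,0,0,0, 0,45,0,0,0, 0,45,0,0,0, 0,45,0,0,0, 0,0,0,0,0]' 60
python3 - <<'E'
from h import *
im,P=cloud("wrist"); save(im,"w3"); v,u=np.mgrid[:420,:560]
z=P[...,2]
m=(abs(z-.1)<.004)&(np.hypot(P[...,0]-.549,P[...,1]-.0167)<.06);print((np.median(P[m],0) if m.any() else 0),m.sum())
m=(np.hypot(P[...,0]-.549,P[...,1]-.0167)<.012)&(z>.09)&(z<.13);print("ins",m.sum(),np.median(z[m]) if m.any() else 0)
o=r.get_obs();print(o["contact_force"],o["tcp_pos"])
for c in("top","scene"):
    im,P=cloud(c);z=P[...,2];m=(np.hypot(P[...,0]-.549,P[...,1]-.0167)<.012)&(z>.09)&(z<.13);print(c,m.sum(),np.median(z[m]) if m.any() else 0)
    if c=="scene": save(im,"s3")
    m=(np.hypot(P[...,0]-.607,P[...,1]-.026)<.04)&(z>.12)&(z<.2);print("nose",m.sum(),P[m].mean(0) if m.any() else 0, z[m].max() if m.any() else 0)
E
```

```text
clock: 8.2
tcp_pos: [0.564, -0.0775, 0.0852]
orientation: [-0.126, 1.574, 0.128]
contact_force: [-0.3, 0.7, 1.2]
grip_width: -0.0002
[0.54869686 0.00540106 0.102376  ] 26823
ins 2509 0.10247690165852522
[ 0.9568864  -0.31096445  1.38758833] [ 0.56584984 -0.07799116  0.08749038]
top 44 0.10087276423162761
nose 87 [0.60917461 0.02490013 0.14488822] 0.18022218215511487
scene 51 0.10262838402718988
nose 228 [0.60967086 0.02742571 0.14520104] 0.18088340545041504
```

View pics/w3.png

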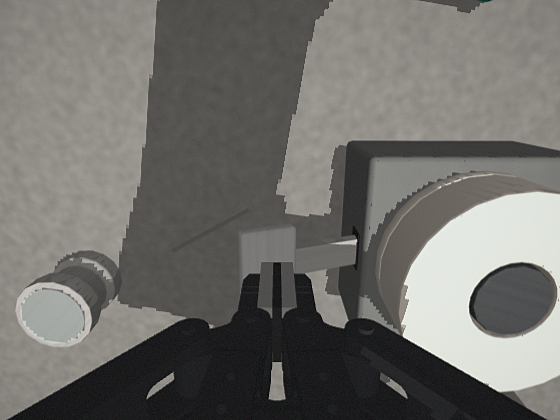

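```bash
cat > mon.py <<'E'
from h import *
im,P=cloud("wrist"); z=P[...,2]; d=np.hypot(P[...,0]-.549,P[...,1]-.0167)
a=np.median(z[(abs(z-.1)<.006)&(d>.024)&(d<.042)]); i=z[(d<.010)&(z>.09)&(z<.14)]
print("proud mm",round((np.median(i)-a)*1e3,1),"phantom",a.round(4)); save(im,"m")
E
python3 -m pendant '[0,10,0,0,0, 0,5,0,0,0, 0,4,0,0,0, 0,4,0,0,0,0,0,0,0,0]'; python3 mon.py
```

```text
clock: 8.98
tcp_pos: [0.5671, -0.0795, 0.0659]
orientation: [-0.126, 1.566, 0.125]
contact_force: [-0.1, -3.1, 4.7]
grip_width: 0.0003
proud mm 0.1 phantom 0.1003
```

```bash
python3 -m pendant '[0,2,0,0,0, 0,2,0,0,0, 0,0,0,0,0]'; python3 mon.py;python3 -m pendant '[0,2,0,0,0, 0,2,0,0,0, 0,0,0,0,0]'; python3 mon.py
```

```text
clock: 9.4
tcp_pos: [0.5674, -0.0805, 0.0626]
orientation: [-0.126, 1.565, 0.123]
contact_force: [-2.1, -3.8, 9.4]
grip_width: 0.0002
proud mm 3.0 phantom 0.1002
clock: 9.82
tcp_pos: [0.5675, -0.0814, 0.0587]
orientation: [-0.126, 1.565, 0.122]
contact_force: [-1.6, -5.3, 9.4]
grip_width: 0.0
proud mm nan phantom 0.1002
  return _methods._mean(a, axis=axis, dtype=dtype,
  ret = ret.dtype.type(ret / rcount)
```

```bash
python3 - <<'E'
from h import *
im,P=cloud("wrist"); z=P[...,2]; d=np.hypot(P[...,0]-.549,P[...,1]-.0167)
print((d<.012).sum(), z[d<.012][::100]); m=(d<.025);print(np.argwhere(m).min(0),np.argwhere(m).max(0)); save(im,"w4")
E
```

```text
59 [0.10595418]
[276 500] [398 559]
```

View pics/w4.png

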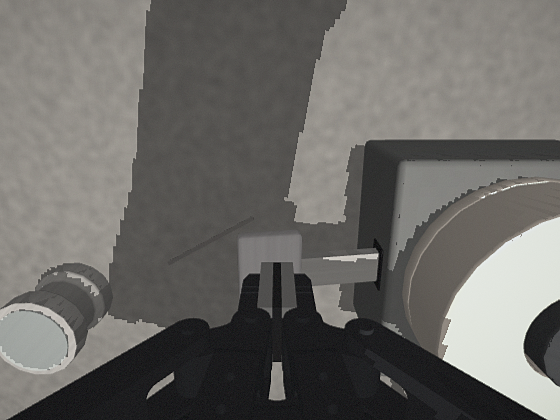

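The insert's left edge is still in view at (545,340), so it stands about 6 mm proud. It is leaving the wrist frame, so I'll use the other cameras as well.

```bash
cat > mon2.py <<'E'
from h import *
for c in("wrist","top","scene"):
    im,P=cloud(c); z=P[...,2]; d=np.hypot(P[...,0]-.549,P[...,1]-.0167)
    a=np.median(z[(abs(z-.1)<.006)&(d>.024)&(d<.042)]); i=z[(d<.014)&(z>.09)&(z<.14)]
    print(c,len(i),"proud mm",round((np.median(i)-a)*1e3,1) if len(i) else None,a.round(4))
    save(im,"x"+c)
E
python3 -m pendant '[0,1.5,0,0,0, 0,1.5,0,0,0, 0,0,0,0,0]'; python3 mon2.py
```

```text
clock: 10.3
tcp_pos: [0.5676, -0.082, 0.0559]
orientation: [-0.126, 1.564, 0.121]
contact_force: [-1.1, -5.2, 9.6]
grip_width: -0.0002
wrist 9 proud mm 1.1 0.1002
top 62 proud mm 9.7 0.1003
scene 73 proud mm 8.7 0.1025
```

```bash
python3 -m pendant '[0,1.2,0,0,0, 0,0,0,0,0, 0,0,0,0,0]'; python3 mon2.py
```

```text
clock: 10.82
tcp_pos: [0.5677, -0.0821, 0.0547]
orientation: [-0.126, 1.564, 0.121]
contact_force: [-1.8, -6.1, 11.9]
grip_width: 0.0003
wrist 6 proud mm -0.1 0.1003
top 60 proud mm 9.5 0.1006
scene 79 proud mm 9.9 0.1023
```

```bash
python3 -m pendant '[0,-30,0,0,0, 0,-50,0,0,0, 0,-50,0,0,0, 55,0,33,0,0, 55,0,33,-1,0, 55,0,34,-1,0, 55,0,0,0,0, 55,0,0,0,0]' 
python3 - <<'E'
from h import *
o=r.get_obs(); print(o["tcp_pos"],R.from_rotvec(o["orientation"]).as_matrix().round(3).tolist())
im,P=cloud("wrist"); save(im,"w5"); z=P[...,2]; d=np.hypot(P[...,0]-.549,P[...,1]-.0167)
a=np.median(z[(abs(z-.1)<.005)&(d>.024)&(d<.042)]); m=(d<.02)&(z>a+.007)&(z<.13);p=P[m]
print(m.sum(),a,np.median(p[:,2])-a,cv2.minEnclosingCircle(p[:,:2].astype(np.float32)))
m=(abs(z-.1)<.005)&(d>.02)&(d<.06);print(cv2.minEnclosingCircle(P[m][:,:2].astype(np.float32)))
E
```

```text
clock: 11.98
tcp_pos: [0.5485, 0.019, 0.183]
orientation: [-0.126, 1.567, 0.125]
contact_force: [0.1, -0.4, 0.6]
grip_width: 0.0546
[0.54852409 0.01897171 0.18296367] [[0.0, -0.159, 0.987], [-0.0, 0.987, 0.159], [-1.0, -0.0, -0.0]]
1867 0.10031566440427808 0.010140143058204543 ((0.5496886968612671, 0.016407370567321777), 0.016141608357429504)
((0.5561595559120178, 0.017938068136572838), 0.052624791860580444)
```

View pics/w5.png

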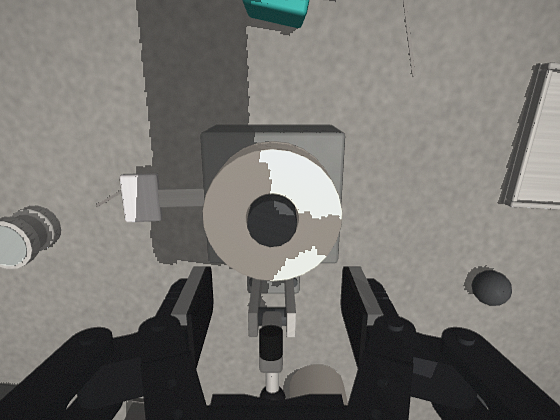

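The insert stands 10.1 mm proud, centred at (272,220) in the picture. I'll descend and grip it.

```bash
python3 -m pendant '[55,25,-3,1,0, 55,30,0,0,0, 55,27,0,0,0, 55,0,0,0,0, 20,0,0,0,0, 20,0,0,0,0, 20,0,0,0,0, 20,0,0,0,0, 20,0,0,0,0]' 80
python3 - <<'E'
from h import *
im,P=cloud("wrist"); save(im,"w6")
E
```

```text
clock: 13.15
tcp_pos: [0.5511, 0.0163, 0.1021]
orientation: [-0.126, 1.565, 0.125]
contact_force: [1.8, -2.9, 6.7]
grip_width: 0.0281
```

View pics/w6.png

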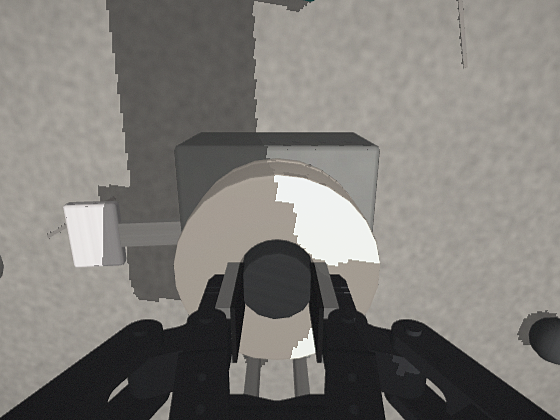

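```bash
python3 -m pendant '[20,-3,0,0,0, 20,-3,0,0,0, 20,-3,0,0,0, 20,-3,0,0,0]' 90; python3 -m pendant '[20,-5,0,0,0, 20,-5,0,0,0, 20,-5,0,0,0, 20,-15,0,0,0, 20,-30,0,0,0, 20,-30,0,0,0, 20,0,0,0,0]'
python3 - <<'E'
from h import *
im,P=cloud("wrist"); save(im,"w7")
b,Q=cloud("top")
m=(np.hypot(Q[...,0]-.475,Q[...,1]-.28)<.09)&(Q[...,2]>.012)&(Q[...,2]<.03); p=Q[m]; print("tray",len(p),cv2.minAreaRect(p[:,:2].astype(np.float32)))
m=(P[...,1]>.2)&(P[...,2]>.012)&(P[...,2]<.03)&(P[...,0]<.6);p=P[m];print("trayw",len(p),cv2.minAreaRect(p[:,:2].astype(np.float32)) if len(p) else 0)
E
```

```text
clock: 13.7
tcp_pos: [0.5494, 0.0167, 0.112]
orientation: [-0.126, 1.568, 0.125]
contact_force: [4.1, -2.5, -12.5]
grip_width: 0.0273
clock: 14.58
tcp_pos: [0.5517, 0.0172, 0.2061]
orientation: [-0.125, 1.562, 0.126]
contact_force: [0.0, 0.5, -2.9]
grip_width: 0.0277
tray 223 ((0.467792809009552, 0.27881813049316406), (0.12044093757867813, 0.12162677943706512), 5.323678970336914)
trayw 1412 ((0.5049316883087158, 0.2527081072330475), (0.18863533437252045, 0.06367827206850052), 4.0378570556640625)
```

View pics/w7.png

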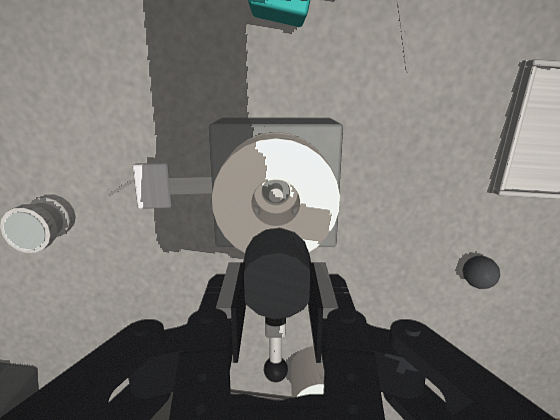

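The insert is out. It hangs between the pads at (277,275) and the well is empty at (275,190). Next I carry it to the tray.

```bash
python3 -m pendant '[20,0,30,-5,0, 20,0,45,-7,0, 20,0,45,-7,0, 20,0,45,-7,0, 20,0,45,-7,0, 20,0,42,-6,0, 20,0,20,-2,0, 20,0,0,0,0, 20,40,0,0,0, 20,50,0,0,0, 20,40,0,0,0, 20,25,0,0,0, 20,0,0,0,0, 20,0,0,0,0]'
python3 - <<'E'
from h import *
im,P=cloud("wrist"); save(im,"w8"); b,Q=cloud("scene"); save(b[230:330,350:470].repeat(5,0).repeat(5,1),"s8")
E
```

```text
clock: 16.42
tcp_pos: [0.4673, 0.2781, 0.0489]
orientation: [-0.124, 1.566, 0.125]
contact_force: [0.4, 0.0, -3.2]
grip_width: 0.0273
```

View pics/w8.png

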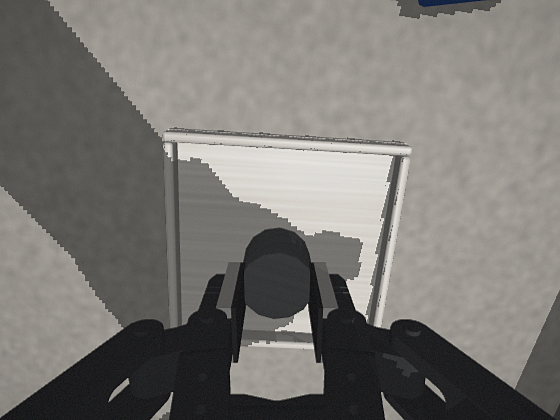

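The insert is over the middle of the tray and looks upright. I'll lower it until it touches.

```bash
python3 -m pendant '[20,8,0,0,0, 20,6,0,0,0, 20,4,0,0,0, 20,2,0,0,0, 20,0,0,0,0]'
```

```text
clock: 17.15
tcp_pos: [0.4661, 0.2789, 0.0279]
orientation: [-0.126, 1.567, 0.126]
contact_force: [0.6, 0.2, -2.6]
grip_width: 0.0273
```

```bash
python3 -m pendant '[20,1,0,0,0, 20,0,0,0,0]'; python3 -m pendant '[20,1,0,0,0, 20,0,0,0,0]'
```

```text
clock: 17.4
tcp_pos: [0.4663, 0.279, 0.0276]
orientation: [-0.126, 1.567, 0.126]
contact_force: [-2.4, -1.1, 4.6]
grip_width: 0.0273
clock: 17.65
tcp_pos: [0.4663, 0.279, 0.0275]
orientation: [-0.125, 1.567, 0.126]
contact_force: [-5.5, -1.7, 14.7]
grip_width: 0.0271
```

```bash
python3 -m pendant '[20,-1,0,0,0, 34,0,0,0,0, 38,0,0,0,0, 45,0,0,0,0, 50,0,0,0,0, 50,0,0,0,0, 50,-15,0,0,0, 50,-40,0,0,0, 50,-50,0,0,0, 50,-50,0,0,0, 50,0,0,0,0]' 
python3 - <<'E'
from h import *
im,P=cloud("wrist"); save(im,"w9"); z=P[...,2]; d=np.hypot(P[...,0]-.468,P[...,1]-.279)
m=(d<.05)&(z>.027)&(z<.06);p=P[m];print(m.sum(),cv2.minEnclosingCircle(p[:,:2].astype(np.float32)))
q=p[p[:,2]>.031];c=np.linalg.lstsq(np.c_[q[:,:2],np.ones(len(q))],q[:,2],rcond=None)[0];print("top z",np.median(q[:,2]),"slope",c[:2])
b,Q=cloud("top"); z=Q[...,2]
m=(np.hypot(Q[...,0]-.607,Q[...,1]-.026)<.04)&(z>.12)&(z<.2);print("nose",m.sum(),Q[m].mean(0),z[m].max())
for n in ["ball_a","loupe","spare_phantom","vial_shield","step_wedge"]:
    print(n,[np.round(x["location"],3).tolist() for x in nets.look_for(n,"top") if x["score"]>.4])
o=r.get_obs();print(o["clock"],o["contact_force"])
E
```

```text
clock: 19.02
tcp_pos: [0.4686, 0.2804, 0.1872]
orientation: [-0.121, 1.559, 0.129]
contact_force: [-0.2, 0.5, -0.7]
grip_width: 0.05
1126 ((0.46266233921051025, 0.2783799469470978), 0.015913216397166252)
top z 0.032785940264827895 slope [-0.00285707 -0.00376268]
nose 86 [0.60911456 0.02461784 0.1449716 ] 0.17746058869694292
ball_a [[0.746, 0.257, 0.028]]
loupe [[0.622, -0.195, 0.047]]
spare_phantom [[0.763, 0.097, 0.056], [0.565, -0.077, 0.055]]
vial_shield [[0.441, -0.303, 0.076]]
step_wedge [[0.67, -0.386, 0.021]]
19.375 [-0.15370433 -0.10669911 -0.40508865]
```

View pics/w9.png

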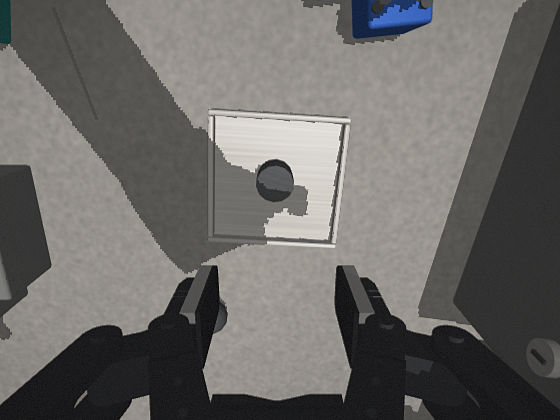

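The insert stands upright near the middle of the tray at (275,180). Its top is flat (slope under 0.004), the gripper is clear, and the clamp is still up. I'm handing in.

```bash
python3 -c "
from bench import r
print(r.hand_in())"
```

```text
the job is handed in; nothing more can be done
None
```

The insert is standing upright in the steel tray, released, and I handed the job in at about 19.4 s of the 58 s allowed.

- **Clamp:** I gripped the knob and swung it about 1.5 rad, to fully up. It was still up at the last check.
- **Ejecting the insert:** I pressed the pedal in small steps. The wrist camera measured the insert 10.1 mm proud before I gripped it.
- **Placing:** I drew it out, set it in the tray and let go. Its centre is about 5 mm from the tray's centre, and its top face is level (slope under 0.004).
- **Other items:** I never moved near the bystanders. In the last images the vial shield was where it started, and one ball, the loupe, the spare phantom and the step wedge were detected. I had no measured start positions for those four to compare against, and I did not check the second ball separately.

**Readings that disagreed:**
- **Insert top height:** depth gave 32.8 mm, where 35 mm was expected. That is about the 2 mm calibration error.
- **Pedal force:** it read 9 to 12 N vertical while lifting the insert, below the stated 14 to 22 N, although the insert clearly rose.
- **Finger opening:** it read 27 to 28 mm on the 32 mm insert, but the grip held.

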